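Put the hoist remote's battery pack on charge

TASK

Put the hoist remote's black and yellow battery pack on charge: tuck its contact tongue under the lip at the low end of the sloping charging dock, against the sprung contacts, with the other end still raised, then press that end down, without forcing it, until the pack lies fully home on the bay floor and the orange catch has snapped over it. Let go of it, and leave the handset, the tin and the spanner where they are.

Things in the scene. Friction and masses are not known exactly. Their poses are not given: they have to be found in the camera images.
- pack: Loose battery pack, 90 x 44 x 20 mm, 0.1 to 0.2 kg, black with a yellow band on its heel half, lying flat, right side up. Origin: centre of its underside, half way from toe tip to heel face; x runs from toe to heel, y across, z up out of its top. Body proper: x -33 to 45, y -22 to 22, z 0 to 20 mm; its plain upright sides (44 mm apart) are there to be gripped.
- pack_toe (a point): Middle of the lower edge of the toe's tip, at (-45, 0, 0) mm in the pack's frame. The toe is a thinner tongue with brass contacts: x -45 to -33, y -18 to 18, z 0 to 5 mm in the pack's frame.
- pack_heel (a point): Middle of the lower edge of the pack's heel face, at (45, 0, 0) mm in the pack's frame.
- dock: Grey charging dock, its foot fixed to the bench: 180 x 110 x 8 mm (x -92 to 88, y -55 to 55); about 125 mm high at the catch. Origin: underside of the foot below the bay's origin; x points from the low (toe) end to the high (heel) end, z up. A rubber shock mount carries the bay: pushed on, the bay sinks straight down about 0.9 mm per N, by up to 15 mm, and rises again.
- bay: The dock's bay, the recess for the pack, sloping 24 degrees. Origin on its floor, 70 mm above the bench at rest; x runs up the slope from toe end to catch, y across, z square out of the floor. Home, the pack's frame coincides with this one. 48 mm wide between side walls (y 24 to 34) 12 mm high: fingers beside the pack cannot reach lower, and only its upper 8 mm stand clear there when home.
- bay_lip (a point): Middle of the upper edge of the lip (yellow on top), at (-39, 0, 13) mm in the bay's frame. The lip roofs the low end of the floor from z 10 to 13, x -59 to -39; side cheeks there (x -59 to -22, y beyond +-24) are 13 mm high. The pack cannot go in flat: with its toe on the floor it passes under the lip when its heel is tilted up about 17 to 25 degrees from the floor, then swings down.
- bay_heelwall (a point): Middle of the top edge of the upright heel wall, at (45, 0, 19) mm in the bay's frame. Cheeks stand there at y beyond +-24 from x 30 to 60, 20 mm high, level with the top of the home pack.
- contacts (a joint): Sprung contact block under the lip, pushed towards -x of the bay by the toe's tip, in m: 0 free (front face at bay x -41 mm), 0.008 at its stop. Spring 800 N/m, preload 3.2 N: pushed in 4 mm (6.4 N) when the pack is home, it keeps the pack up against the heel wall.
- catch (a joint): Orange sprung catch above the heel wall, in m: 0 closed, grows as it is pushed back towards +x of the bay, stop at 0.007. Spring 1500 N/m, preload 8 N. 16 mm wide, it stands up to 9 mm above the home pack's top and overhangs it by 2 mm. Its bay side is a ramp: the heel, pressed down (about 10 to 20 N), pushes it back 2 to 3 mm, and it springs back to 0 over the pack's top when home.
- handset: The hoist's yellow radio handset, 190 x 70 x 36 mm, with buttons, a red stop button (54 mm high) and a stub aerial, lying on the bench; origin: centre of its underside. Leave alone.
- tin: Upright tin, 72 mm across and 85 mm high; origin: centre of its underside. Leave alone.
- spanner: Steel spanner lying flat, 170 mm long, origin at its middle. Leave alone.

How it is judged:
By the outcome, as a careful person would: the job done as asked, in the order asked, and still so for the second after the job is handed in, with the robot touching nothing.
It also fails if it takes over 51 s, if anything falls off the work surface, if the arm or the gripper's body presses on something with over 40 N, if the wrist force passes 120 N, or if a joint passes its speed limit or range.

ROBOT

A 6-joint arm with a two-finger parallel gripper is mounted at the origin on the work surface. World frame = base frame: x ahead of the robot, y to its left, z up, the work surface at z = 0. Lengths are in m, angles in rad, forces in N, time in s.
With the tool pointing down it reaches from about 0.275 to 0.85 m from the base axis. Payload 5.2 kg.
Tool frame: the origin (TCP) lies at the very end of the fingers, on their centre line; the grasp point (between the pads) lies 19 mm behind it; z points along the fingers, y is the line along which they close (so a half turn about z gives the same grasp; the last joint's range is limited). The gripper opens to 85 mm and grips with 20 to 120 N. Pads are 22 mm wide; open, the fingers measure 114 mm over their backs; the gripper's body (76 mm by 85 mm) begins 54 mm behind the grasp point. The pads swing forward as they close: fully open they stand 13 mm farther back than shut.
Start: joints at [-1.314, 0.259, 1.535, -0, 1.348, -0.203], TCP at [0.244, -0.493, 0.193] pointing down, gripper open.
Joint ranges: [-3.14, 3.14], [-0.91, 2.08], [0.19, 2.58], [-1.22, 4.36], [0.22, 2.71], [-3.12, 3.12]. Speed limits (rad/s): [2.57, 2.57, 3.14, 3.14, 3.14, 3.14].

INTERFACE

Orientations are given as a unit quaternion [w, x, y, z].
In Python, from rig import * gives the robot as it stands. Calls block until the motion is done:
- move_ptp(position, orientation): joint-space move of the TCP to a pose.
- move_straight(position, rot=None, vel=0.15, contact_N=None): straight line of the TCP; rot=None keeps the orientation; vel is the mean speed in m/s. With contact_N (N) it stops when the force on the tool has changed by that much, and returns True; else False.
- move_j(angles): joint-space move.
- gripper_to(opening): finger opening in m; the grip force is fixed at half the most; returns when the fingers have stopped.
- wait(seconds).
- inverse_kinematics(position, orientation): joint angles nearest the present ones, or None.
- observe(): the state.
- grab_frame(name): name is "scene" or "top" or "wrist"; returns a dict with "pixels" (480x640x3 uint8, blue, green, red), "range_z" (480x640 float32, m along the optical axis (not along the pixel's ray), 0 where there is no reading), "fx", "fy", "cx", "cy" (pixels), "cam_to_world" (4x4, takes a point from camera to world coordinates); the wrist camera has in their place "T_tool_cam" (4x4, takes a point from camera to tool coordinates, whose origin is the TCP and whose axes are the flange's). Camera axes: x right, y down, z forward; pixel columns grow to the right and rows downward; lengths in m; the calibration is good to about 2 mm. The wrist camera is an equidistant fisheye: a pixel r from the principal point sees the ray r / f radians off the axis. A picture is of the moment at which its call begins: read the wrist's pose just before it.
A pose or a line that the arm cannot do raises MotionError and nothing moves.
- sign_off(): hands the job in; it is judged then, once.
The state is a dict: "time_s": time; "joint_positions": joint angles; "dq": joint speeds; "joint_torque": joint torques, N m; "tcp_pos": TCP position; "tool_rot": TCP orientation; "wrist_force": force on the tool from outside, world axes, zero at the start; "wrist_torque": the same for the moment, N m; "grip_width": finger opening in m; "finger_force": force on a finger pad.
Only numpy, scipy, OpenCV 4.12 (cv2) and the standard library are available. Lean on these libraries where they do the work, as an engineer would, in place of code of your own. Each camera call takes 0.05 s, during which the arm holds its last target. There are 200 camera calls.

## Working session

There is one attempt and no reset: what is moved stays moved. The work goes in short steps, each a Python script; the robot and the scene stay as the last script left them, time stands still between calls to the robot, and variables do not carry over. Pictures are saved under pics/ and viewed, at most 10 in all, crops included, and the job is handed in when it is done.

```bash
mkdir -p pics; ls
python3 - <<'E'
from rig import *
import cv2,numpy as np,pickle
d={}
for n in("scene","top"):
    f=grab_frame(n);d[n]=f;cv2.imwrite(f"pics/{n}0.png",f["pixels"]);print(n,f["fx"],f["cx"],f["cy"],np.round(f["cam_to_world"],3).tolist())
pickle.dump(d,open("f0.pkl","wb"))
o=observe();print(o["time_s"],o["tool_rot"],o["tcp_pos"],o["grip_width"])
E
```

```text
pics
scene 525.7778875318431 308.48979850951923 245.3757223547869 [[0.745, 0.538, -0.395, 1.076], [0.667, -0.598, 0.444, -0.609], [0.003, -0.594, -0.804, 1.174], [0.0, 0.0, 0.0, 1.0]]
top 563.7967729199646 321.6042527842352 233.06490871349982 [[0.001, -0.986, 0.166, 0.357], [-1.0, 0.004, 0.028, -0.016], [-0.028, -0.166, -0.986, 1.186], [0.0, 0.0, 0.0, 1.0]]
0.1 [-8.41561225e-04  9.73688516e-01  2.27881469e-01 -3.70672618e-05] [ 0.24393343 -0.49231588  0.19176168] 0.08555713558528559
```

View pics/top0.png

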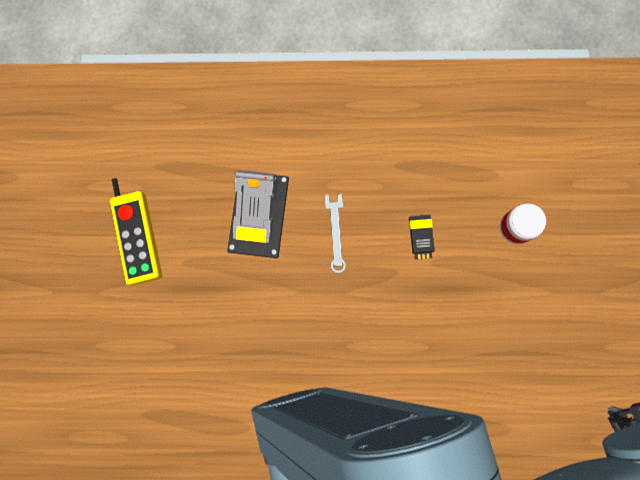

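View pics/scene0.png

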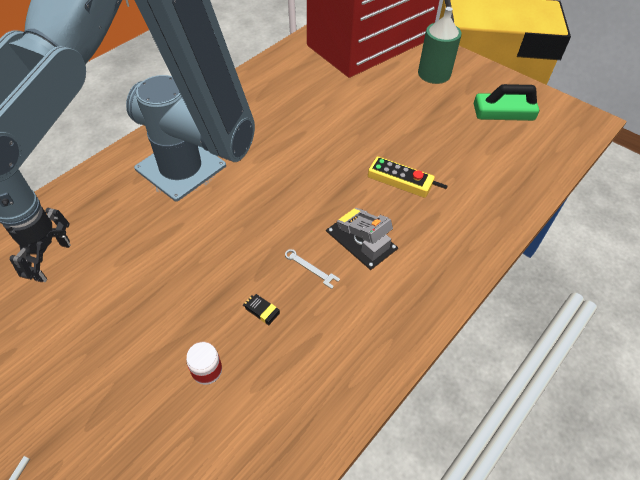

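The top view shows the pack at about (422,237), with its yellow heel band away from the robot and the brass toe at (422,256). The dock is at (258,215), with its yellow lip at (251,235) and orange catch at (253,184). The spanner is at (336,235), the handset at (135,237) and the tin at (525,222). In the scene view the pack is at (262,309) and the dock at (365,235), with its high end away from the robot.

```bash
cat > h.py <<'E'
import numpy as np,cv2
from scipy.spatial.transform import Rotation as R
def pts(f,mask):
    v,u=np.nonzero(mask&(f["range_z"]>0));z=f["range_z"][v,u]
    p=np.c_[(u-f["cx"])/f["fx"]*z,(v-f["cy"])/f["fy"]*z,z,np.ones_like(z)]
    return (p@np.array(f["cam_to_world"]).T)[:,:3]
def roi(f,r):
    m=np.zeros(f["range_z"].shape,bool);m[r[1]:r[3],r[0]:r[2]]=1;return m
def hsv(f,lo,hi): return cv2.inRange(cv2.cvtColor(f["pixels"],cv2.COLOR_BGR2HSV),lo,hi)>0
YEL=((22,150,150),(33,255,255));ORA=((12,150,180),(21,255,255))
def quat(Rm): q=R.from_matrix(Rm).as_quat();return [q[3],q[0],q[1],q[2]]
def q2m(q): return R.from_quat([q[1],q[2],q[3],q[0]]).as_matrix()
E
python3 - <<'E'
from h import *
import pickle
d=pickle.load(open("f0.pkl","rb"))
f=d["top"]
for n,r,c in(("lip",(225,220,285,250),YEL),("catch",(240,172,270,195),((10,130,150),(25,255,255))),("band",(400,205,445,240),YEL)):
    p=pts(f,roi(f,r)&hsv(f,*c));print(n,len(p),p.mean(0).round(4),p.std(0).round(4),(p.min(0)).round(3),p.max(0).round(3))
p=pts(f,roi(f,(395,200,450,270)));print("bench z",np.median(p[:,2]));q=p[p[:,2]>.012];print(len(q),cv2.minAreaRect((q[:,:2]*1000).astype(np.float32)),np.median(q[:,2]))
p=pts(f,roi(f,(215,160,300,270)));q=p[(p[:,2]>.004)];print(len(q),cv2.minAreaRect((q[q[:,2]<.015][:,:2]*1000).astype(np.float32)),q[:,2].max())
f=d["scene"]
for n,r,c in(("lip",(335,200,365,230),YEL),("catch",(365,212,385,232),((10,130,150),(25,255,255))),("band",(240,290,290,330),YEL)):
    p=pts(f,roi(f,r)&hsv(f,*c));print(n,len(p),p.mean(0).round(4) if len(p) else 0)
E
```

```text
lip 372 [0.5445 0.1599 0.0609] [0.0072 0.0173 0.004 ] [0.529 0.13  0.048] [0.559 0.191 0.071]
catch 90 [0.6408 0.1478 0.1106] [0.0133 0.0065 0.0272] [ 0.63   0.132 -0.002] [0.693 0.159 0.124]
band 199 [ 0.5727 -0.191   0.0203] [0.0055 0.0136 0.0042] [ 0.563 -0.218 -0.002] [ 0.586 -0.169  0.027]
bench z 0.0015154408907249728
812 ((551.3267211914062, -192.2009735107422), (78.50314331054688, 45.118709564208984), 4.480225563049316) 0.02066454049728661
4698 ((598.747802734375, 157.25198364257812), (239.92173767089844, 183.71969604492188), 0.4258761703968048) 0.12397534941896216
lip 98 [0.5404 0.1606 0.0568]
catch 77 [0.6028 0.205  0.057 ]
band 24 [ 0.5699 -0.1931  0.0191]
```

```bash
cat >> h.py <<'E'
def tool(yaw,pitch):  # tool for a frame of given yaw, x axis raised by pitch (deg): x=x, y=-y, z=-z
    return R.from_euler("z",yaw,degrees=True).as_matrix()@R.from_euler("y",-pitch,degrees=True).as_matrix()@np.diag([1,-1,-1.])
def snap(g,o,name,K=None):
    import pickle
    f=g("wrist");f["pos"]=np.array(o["tcp_pos"]);f["rot"]=q2m(o["tool_rot"]);pickle.dump(f,open(name+".pkl","wb"));cv2.imwrite(f"pics/{name}.png",f["pixels"]);return f
def ray(f,u,v):
    a=(np.atleast_1d(u)-f["cx"])/f["fx"];b=(np.atleast_1d(v)-f["cy"])/f["fy"];t=np.hypot(a,b)+1e-12
    d=np.c_[np.sin(t)*a/t,np.sin(t)*b/t,np.cos(t)];T=np.array(f["T_tool_cam"])
    return f["pos"]+f["rot"]@T[:3,3], d@T[:3,:3].T@f["rot"].T
def onplane(f,u,v,p0,n):
    c,d=ray(f,u,v);return c+d*((np.asarray(p0)-c)@n/(d@n))[:,None]
E
python3 - <<'E'
from h import *
from rig import *
for pit in(0,24,45):
  for p in([.59,.155,.12],[.56,.16,.16]): print(pit,p,inverse_kinematics(p,quat(tool(-8,pit))))
move_ptp([.545,-.192,.16],quat(tool(4.5,0)))
o=observe();print(o["time_s"],o["joint_positions"]);f=snap(grab_frame,o,"wpack");print(f["fx"],f["fy"],f["cx"],f["cy"],np.round(f["T_tool_cam"],3).tolist())
move_ptp([.57,.157,.26],quat(tool(-8,24)))
o=observe();print(o["time_s"]);snap(grab_frame,o,"wdock");print(o["wrist_force"])
cv2.imwrite("pics/both.png",cv2.resize(np.hstack([cv2.imread("pics/wpack.png")[:, 100:540],cv2.imread("pics/wdock.png")[:,100:540]]),(800,436)))
E
```

```text
0 [0.59, 0.155, 0.12] [ 7.42594604e-02  4.19033402e-01  1.48673374e+00 -4.44089210e-16
  1.23582551e+00  1.78468213e+00]
0 [0.56, 0.16, 0.16] [ 8.68885912e-02  3.39194789e-01  1.50421832e+00 -4.44089210e-16
  1.29817954e+00  1.79731126e+00]
24 [0.59, 0.155, 0.12] [ 0.14987323  0.21555121  1.87773782 -0.19205495  0.65393041  1.98960708]
24 [0.56, 0.16, 0.16] [ 0.17200866  0.12277844  1.88019811 -0.18473348  0.74632447  1.99334097]
45 [0.59, 0.155, 0.12] None
45 [0.56, 0.16, 0.16] [ 0.28434414  0.07154547  2.18687483 -1.12964824  0.32751311  2.98792211]
1.675 [-5.32958784e-01  3.31163439e-01  1.51572309e+00 -4.63234860e-04
  1.29455453e+00  9.60059494e-01]
371.64829954431775 371.64829954431775 311.18891754189553 242.24130960783074 [[-0.001, -0.965, -0.262, 0.066], [1.0, -0.001, -0.0, -0.0], [0.0, -0.262, 0.965, -0.181], [0.0, 0.0, 0.0, 1.0]]
3.0917
[ 0.2061499   0.19988698 -0.56323405]
```

View pics/both.png

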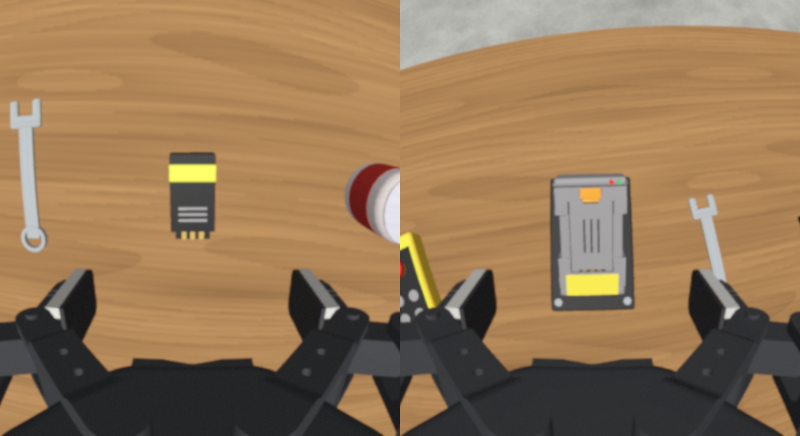

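The left half shows the pack, about (170–216,152–240), centred ahead of the fingers with its toe towards the robot. The right half shows the dock, with its yellow lip at about (566–620,273–295) and its catch at (590,194). Next I'll measure both in full resolution and check IK.

Run:
```python
from h import *
from rig import *
import pickle
L=lambda n:pickle.load(open(n+".pkl","rb"))
Z=np.array([0,0,1.])
def big(m,r):
    k=np.zeros(m.shape,np.uint8);k[r[1]:r[3],r[0]:r[2]]=m[r[1]:r[3],r[0]:r[2]]*255
    return max(cv2.findContours(k,cv2.RETR_EXTERNAL,cv2.CHAIN_APPROX_NONE)[0],key=cv2.contourArea)[:,0,:].astype(float)
f=L("wpack"); r=(270,150,355,285)
dark=(cv2.cvtColor(f["pixels"],cv2.COLOR_BGR2HSV)[...,2]<95)
yel=hsv(f,(24,120,150),(35,255,255))
c=big(dark|yel,r); print("px",c.min(0),c.max(0))
P=onplane(f,c[:,0],c[:,1],[0,0,.02],Z); rc=cv2.minAreaRect((P[:,:2]*1000).astype(np.float32));print("pack rect",rc)
c=big(yel,r);Y=onplane(f,c[:,0],c[:,1],[0,0,.02],Z);print("band",cv2.minAreaRect((Y[:,:2]*1000).astype(np.float32)))
# refined: local frame, sides
yaw=rc[2] if rc[2]<45 else rc[2]-90
A=R.from_euler("z",-yaw,degrees=True).as_matrix();q=P@A.T*1000
print("yaw",yaw,"x",q[:,0].min(),q[:,0].max(),"y",np.percentile(q[:,1],[2,20,80,98]))
f=L("wdock")
yel=hsv(f,(24,120,150),(35,255,255));ora=hsv(f,(8,150,150),(21,255,255))
c=big(yel,(255,280,360,340));
ap=cv2.approxPolyDP(c.astype(np.int32)[:,None],4,True)[:,0];print("lip px",ap.tolist())
box=cv2.boxPoints(cv2.minAreaRect(c.astype(np.float32)))
for p in sorted(box.tolist(),key=lambda p:p[1]):
    print(np.round(p,1),[ (onplane(f,p[0],p[1],[0,0,h],Z)[0]*1000).round(1).tolist() for h in(.066,.0579)])
c=big(ora,(280,190,350,245));print("catch px",c.min(0),c.max(0),(onplane(f,c[:,0],c[:,1],[0,0,.118],Z).mean(0)*1000).round(1))
print("rz",f.get("range_z") is not None and f["range_z"][int(box[:,1].mean()),int(box[:,0].mean())])
cv2.imwrite("pics/d.png",cv2.resize(f["pixels"][180:360,220:400],None,fx=3.3,fy=3.3,interpolation=cv2.INTER_CUBIC))
for pit in(28,30,32,34,36,38,40):
    print(pit,[inverse_kinematics(p,quat(tool(-8,pit))) is not None for p in([.582,.155,.098],[.592,.155,.105],[.57,.155,.13])])
```

```text
px [288. 202.] [335. 261.]
pack rect ((533.2835083007812, -193.7459259033203), (54.162261962890625, 42.065582275390625), 4.419013500213623)
band ((570.35888671875, -190.78335571289062), (16.77776527404785, 46.16143035888672), 4.421695232391357)
yaw 4.419013500213623 x 489.6889163106485 543.8511577080803 y [-255.2209014  -254.4084018  -214.19082659 -213.4154993 ]
lip px [[339, 302], [284, 303], [284, 325], [338, 324]]
[283. 302.] [[558.5, 187.4, 66.0], [558.5, 188.0, 57.9]]
[339. 302.] [[550.3, 130.0, 66.0], [550.2, 129.4, 57.9]]
[339. 325.] [[526.6, 133.4, 66.0], [525.9, 132.9, 57.9]]
[283. 325.] [[534.7, 190.8, 66.0], [534.3, 191.4, 57.9]]
catch px [298. 207.] [320. 222.] [634.9 149.2 118. ]
rz 0.38516885
28 [True, True, True]
30 [True, True, True]
32 [True, True, True]
34 [True, True, True]
36 [True, True, True]
38 [True, True, True]
40 [True, True, True]
```

View pics/d.png

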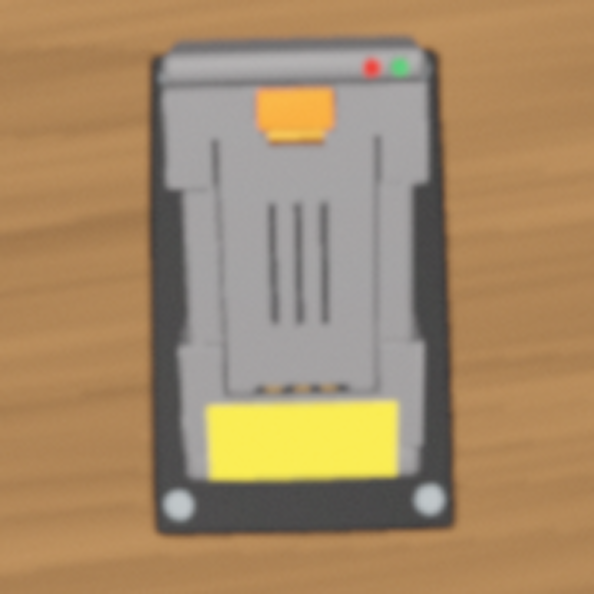

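The crop shows the bay square-on: yellow lip top at rows 302–325 (full resolution), contacts at row 297, catch at (309,215). The cheeks are symmetric about columns 310–311. I'll cross-check yaw and origin using the depth image and the foot outline.

Run:
```python
from h import *
import pickle
f=pickle.load(open("wdock.pkl","rb"))
def cloud(f):
    v,u=np.mgrid[170:360,230:400];u=u.ravel();v=v.ravel()
    c,d=ray(f,u,v);ax=f["rot"]@np.array(f["T_tool_cam"])[:3,2]
    z=f["range_z"][v,u];return u,v,(c+d*(z/(d@ax))[:,None])*1000
u,v,P=cloud(f)
Z=np.array([0,0,1.])
# foot outline by depth
m=(P[:,2]>5)&(P[:,2]<13);rc=cv2.minAreaRect(P[m][:,:2].astype(np.float32));print("foot",m.sum(),rc,np.median(P[m][:,2]))
# dock colour silhouette (not wood) cast on z=8mm
h=cv2.cvtColor(f["pixels"],cv2.COLOR_BGR2HSV);wood=(h[...,1]>90)&(h[...,0]>5)&(h[...,0]<21)&(h[...,2]<230)
k=np.zeros(wood.shape,np.uint8);k[185:350,250:380]=(~wood)[185:350,250:380]
c=max(cv2.findContours(k,cv2.RETR_EXTERNAL,cv2.CHAIN_APPROX_NONE)[0],key=cv2.contourArea)[:,0]
q=onplane(f,c[:,0],c[:,1],[0,0,.008],Z)*1000;low=q[q[:,0]<600];print("silh foot",cv2.minAreaRect(q[:,:2].astype(np.float32)))
for s,nm in((c[:,0]<311,"left"),(c[:,0]>311,"right")):
    e=q[s&(c[:,1]>215)&(c[:,1]<335)];l=np.polyfit(e[:,0],e[:,1],1);print(nm,l,np.degrees(np.arctan(l[0])))
e=q[(c[:,1]>335)&(c[:,0]>275)&(c[:,0]<347)];l=np.polyfit(e[:,1],e[:,0],1);print("bottom",l,np.degrees(np.arctan(-l[0])))
# planes
for nm,(a,b,cc,dd) in dict(lip=(288,306,335,322),floor=(295,245,327,285)).items():
    m=(u>=a)&(u<=cc)&(v>=b)&(v<=dd);X=P[m];A=np.c_[X[:,:2],np.ones(len(X))];w=np.linalg.lstsq(A,X[:,2],rcond=None)[0]
    print(nm,"slope",np.degrees(np.arctan(np.hypot(w[0],w[1]))),"yaw",np.degrees(np.arctan2(w[1],w[0])),X.mean(0).round(1),w.round(4))
# column profile at u=310
for vv in range(190,345,3):
    i=np.nonzero((u==318)&(v==vv))[0][0];print(vv,P[i].round(1),end=" ")
print(onplane(f,309,222.5,[0,0,.1058],Z)*1000)
```

```text
foot 3675 ((596.0462646484375, 153.6960906982422), (110.48484802246094, 179.8673553466797), 83.28350830078125) 7.814513384700572
silh foot ((599.0131225585938, 153.364501953125), (107.37176513671875, 183.21974182128906), 83.13540649414062)
left [-1.18158830e-01  2.77503036e+02] -6.738757121506595
right [-1.17831551e-01  1.70597997e+02] -6.720262911543309
bottom [1.17647823e-01 4.89376433e+02] -6.709879967565489
lip slope 59.543038671436506 yaw -7.524772532077955 [541.8 159.9  61.7] [ 1.685900e+00 -2.227000e-01 -8.161676e+02]
floor slope 2.94573679439077 yaw 161.40328299686303 [592.2 153.3  69.4] [-4.88000e-02  1.64000e-02  9.58096e+01]
190 [6.915e+02 1.302e+02 4.000e-01] 193 [658.  137.  102.9] 196 [651.6 138.2 115.2] 199 [648.7 138.6 115. ] 202 [646.3 139.  113.3] 205 [644.2 139.2 110.1] 208 [639.3 140.1 118.2] 211 [636.5 140.5 118.3] 214 [633.8 140.9 117.5] 217 [631.3 141.2 116.1] 220 [628.6 141.6 115.6] 223 [631.8 140.6  85.9] 226 [629.2 140.9  84. ] 229 [626.1 141.4  84.2] 232 [623.4 141.7  81.8] 235 [620.7 142.1  80.1] 238 [617.8 142.5  79. ] 241 [615.1 142.8  76.8] 244 [612.1 1
[... 161 characters left out ...]
591.4 146.1  69.1] 268 [588.5 146.5  66. ] 271 [585.5 146.9  65.1] 274 [582.6 147.3  62.6] 277 [579.4 147.7  62.7] 280 [576.4 148.1  60.2] 283 [573.3 148.5  59.8] 286 [570.2 148.9  57.8] 289 [567.1 149.4  58.4] 292 [564.  149.7  53.1] 295 [560.8 150.2  54.2] 298 [557.6 150.7  57. ] 301 [554.5 151.3  65.2] 304 [551.4 151.8  64. ] 307 [548.2 152.2  60.8] 310 [545.1 152.6  62. ] 313 [541.9 153.   59.5] 316 [538.7 153.5  58.9] 319 [535.5 153.9  57.5] 322 [532.2 154.3  55.2] 325 [525.6 154.4   7.2] 328 [521.9 154.9   5.8] 331 [518.5 155.4   7.9] 334 [514.9 155.9   8.1] 337 [511.4 156.4   8.4] 340 [507.7 156.9   7.4] 343 [ 5.031e+02  1.574e+02 -4.000e-01] [[629.47071182 149.94172379 105.8       ]]
```

Measured dock: yaw −6.72°, bay origin about (0.598, 0.1535). The foot size and 24° slope match the spec. Measured pack: origin about (0.545, −0.193), yaw 4.4°. Next I'll touch the bench to find the fingertip height, then do a high grip with the tool tilted −6°.

```bash
cat >> h.py <<'E'
PK=np.array([.545,-.1928,0]);PYAW=4.42
BO=np.array([.598,.1535,.07]);BYAW=-6.72
E
python3 - <<'E'
from h import *
from rig import *
Rt=tool(PYAW,-6);c=PK+R.from_euler("z",PYAW,degrees=True).apply([.005,0,0])
for p,l in(((.582,.155,.098),38),((.60,.155,.115),38),((.585,.155,.08),18)): print(l,inverse_kinematics(p,quat(tool(BYAW,l))))
gripper_to(.054)
move_ptp((c+[0,0,.07]).tolist(),quat(Rt));o=observe();print(o["time_s"],o["grip_width"],o["tcp_pos"]-c)
move_straight((c+[0,0,.022]).tolist(),vel=.12)
print(move_straight((c+[0,0,-.012]).tolist(),vel=.03,contact_N=3))
o=observe();z=o["tcp_pos"][2];print("touch z",z,o["wrist_force"],o["time_s"])
move_straight((c+[0,0,z+.0145]).tolist(),vel=.05)
gripper_to(.03);o=observe();print(o["grip_width"],o["finger_force"],o["tcp_pos"]-c,o["time_s"])
move_straight((c+[0,0,.12]).tolist(),vel=.12);o=observe();print(o["grip_width"],o["finger_force"],o["wrist_force"],o["time_s"])
f=snap(grab_frame,o,"held");cv2.imwrite("pics/held2.png",cv2.resize(f["pixels"][150:400,160:460],None,fx=2.5,fy=2.4))
E
```

```text
38 [ 0.20261704  0.19863777  2.13537095 -0.86366758  0.25750925  2.67321912]
38 [ 0.19329906  0.19293928  2.0816289  -0.70428731  0.29484589  2.50113592]
18 [ 0.12332494  0.29367402  1.8438874  -0.11433924  0.70158924  1.8875422 ]
5.0333 0.0537928631610526 [0.00052577 0.00085079 0.07063696]
False
touch z -0.011782039596311501 [-0.41568346 -0.17019953 -0.31107748] 6.8667
0.030207662640936574 0.0 [-1.49824459e-04  7.80603049e-05  2.49808568e-03] 7.6667
0.029984273272680776 0.0 [ 0.11142791 -0.42740817 -0.51276067] 8.7917
```

View pics/held2.png

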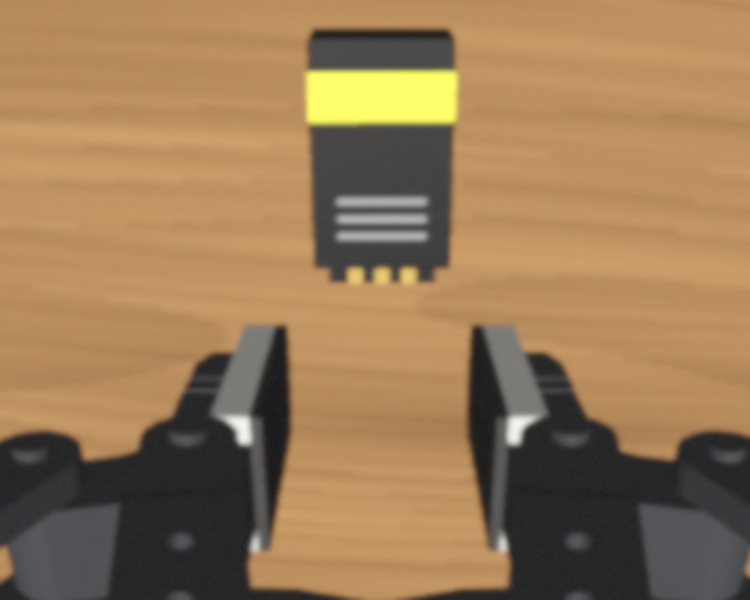

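The picture shows the gripper closed above the pack. The pack is still on the bench at about (380,150) in the crop, and the pad tips are at (287,326) and (473,326). So the tips sit well behind the TCP at this opening; I'll measure by how much.

Run:
```python
from h import *
import pickle
def tip(n,uv,w):
    f=pickle.load(open(n+".pkl","rb"));f["pos"]=np.zeros(3);f["rot"]=np.eye(3)
    for u,v in uv:
        c,d=ray(f,u,v);s=w/abs(d[0,1]);print(n,(c+d[0]*s).round(4)*1000)
tip("held",[(274.8,285.8),(349.2,285.8)],.015)
f=pickle.load(open("wpack.pkl","rb"));g=cv2.cvtColor(f["pixels"],cv2.COLOR_BGR2GRAY)
tip("wpack",[(204,298),(418,298)],.0428)
# pack position seen again
f=pickle.load(open("held.pkl","rb"));Y=hsv(f,(24,120,150),(35,255,255));Y[:, :270]=0;Y[:,360:]=0
v,u=np.nonzero(Y);P=onplane(f,u,v,[0,0,.02],np.array([0,0,1.]));print(P.mean(0),cv2.minAreaRect((P[:,:2]*1000).astype(np.float32)))
print(f["pos"])
```

```text
held [  9.6 -15.3 -40.1]
held [ 11.4  14.7 -44.7]
wpack [  7.5 -43.1 -49.2]
wpack [  7.1  42.5 -48.3]
[ 0.57062208 -0.19059619  0.02      ] ((570.5924682617188, -190.60055541992188), (17.1165828704834, 45.43500518798828), 4.400291442871094)
[ 0.54939145 -0.19211109  0.11912589]
```

Run:
```python
from h import *
import pickle
from rig import *
f=pickle.load(open("held.pkl","rb"))
print("tip L/R",f["range_z"][286:292:2,264:275:3].round(3).tolist(),f["range_z"][286:292:2,350:362:3].round(3).tolist())
g=grab_frame("scene");o=observe();C=np.linalg.inv(np.array(g["cam_to_world"]))
def px(p):
    q=C@np.r_[p,1];return [round(g["fx"]*q[0]/q[2]+g["cx"],1),round(g["fy"]*q[1]/q[2]+g["cy"],1)]
t=o["tcp_pos"];z=q2m(o["tool_rot"])[:,2];a=px(t);b=px(t-.043*z);print(a,b)
im=g["pixels"].copy();x,y=int(a[0]),int(a[1])
cv2.circle(im,(x,y),1,(0,0,255),-1);cv2.circle(im,(int(b[0]),int(b[1])),1,(255,0,255),-1)
cv2.imwrite("pics/s1.png",cv2.resize(im[y-90:y+50,x-80:x+80],None,fx=4,fy=4))
```

```text
tip L/R [[0.1469999998807907, 0.1469999998807907, 0.1469999998807907, 0.1459999978542328], [0.14399999380111694, 0.14399999380111694, 0.14499999582767487, 0.14499999582767487], [0.14000000059604645, 0.1420000046491623, 0.1420000046491623, 0.14499999582767487]] [[0.1469999998807907, 0.1459999978542328, 0.1459999978542328, 0.1469999998807907], [0.14399999380111694, 0.14399999380111694, 0.14399999380111694, 0.14399999380111694], [0.14100000262260437, 0.14100000262260437, 0.1420000046491623, 0.1420000046491623]]
[np.float64(258.8), np.float64(285.2)] [np.float64(259.0), np.float64(276.3)]
```

View pics/s1.png

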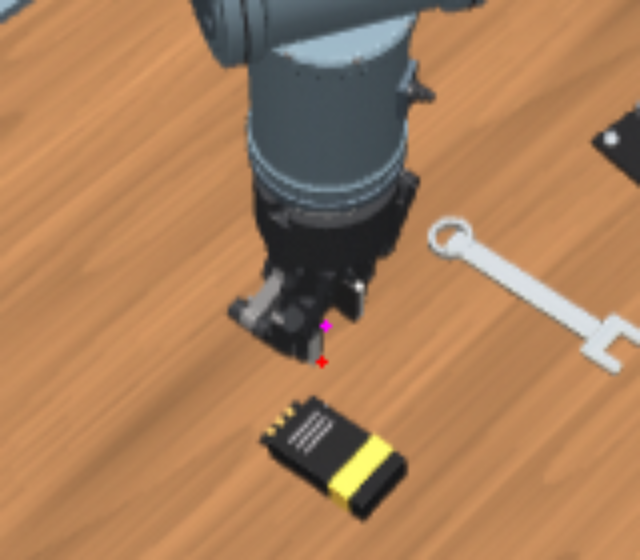

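Depth puts the pad tips 44 mm behind the reported TCP at 30 mm opening, at tool x = 11 mm, which fits the 22 mm pad width. That agrees with there being no bench contact at TCP z = −12 mm. I'll use the tips as the working point and re-check IK for the insertion.

```bash
cat >> h.py <<'E'
G=np.array([.005,0,.0143])   # tip point in pack frame when gripped
def RF(yaw,pitch): return R.from_euler("z",yaw,degrees=True).as_matrix()@R.from_euler("y",-pitch,degrees=True).as_matrix()
def insert(toe_bay,th,delta,off,g=G,bo=BO,byaw=BYAW):
    """TCP pose putting pack toe edge at toe_bay (bay frame, m), heel tilted th deg from the floor."""
    toe=bo+RF(byaw,24)@np.asarray(toe_bay)
    tip=toe+RF(byaw,24+th)@(g+[.045,0,0]);Rt=tool(byaw,24+th+delta)
    return tip+off*Rt[:,2],Rt
E
python3 - <<'E'
from h import *
from rig import *
for d in(0,-4,-6,-8,-10,-12):
    print(d,end=" ")
    for toe,th in(((-.025,0,.03),20),((-.030,0,.001),20),((-.046,0,0),20),((-.045,0,0),0),((-.045,0,-.012),0)):
        p,Rt=insert(toe,th,d,.0457);q=inverse_kinematics(p.tolist(),quat(Rt));print(None if q is None else np.round(np.array(q)[[3,4,5]],2),end=" ")
    print()
E
```

```text
0 None [ 4.33  0.23 -2.52] [ 4.22  0.25 -2.41] [-0.22  0.47  1.99] [-0.23  0.45  2.  ] 
-4 [-1.02  0.23  2.81] None None [-0.15  0.58  1.91] [-0.15  0.56  1.92] 
-6 [-0.79  0.25  2.58] None None [-0.12  0.63  1.88] [-0.12  0.61  1.89] 
-8 [-0.62  0.29  2.4 ] [-0.79  0.23  2.57] None [-0.1   0.68  1.86] [-0.1   0.66  1.86] 
-10 [-0.49  0.34  2.27] [-0.6   0.27  2.38] [-0.68  0.25  2.48] [-0.08  0.73  1.84] [-0.08  0.71  1.84] 
-12 [-0.39  0.38  2.17] [-0.47  0.32  2.25] [-0.53  0.29  2.32] [-0.06  0.78  1.82] [-0.06  0.76  1.82]
```

```bash
cat >> h.py <<'E'
D=-11;TH=19;G=np.array([.005,0,.0146])
E
python3 - <<'E'
from h import *
from rig import *
Rt=tool(PYAW,D);A=R.from_euler("z",PYAW,degrees=True)
c=PK+A.apply([.005,0,0])+.047*Rt[:,2]; off=lambda h:(c+[0,0,h]).tolist()
gripper_to(.054)
move_straight(off(.045),rot=quat(Rt),vel=.12)
move_straight(off(.008),vel=.1)
print(move_straight(off(-.008),vel=.02,contact_N=3))
o=observe();h=o["tcp_pos"][2]-c[2];print("touch h",h,(o["tcp_pos"]-c).round(4),o["wrist_force"],o["time_s"])
if -.006<h<.008:
    move_straight(off(h+.0142),vel=.05)
    gripper_to(.03);o=observe();print(o["grip_width"],o["finger_force"],o["tcp_pos"]-c,o["time_s"])
    move_straight(off(.12),vel=.15);o=observe();print(o["grip_width"],o["finger_force"],o["wrist_force"],o["time_s"])
f=snap(grab_frame,o,"held3");cv2.imwrite("pics/held4.png",cv2.resize(f["pixels"][130:380,160:460],None,fx=2.5,fy=2.4))
E
```

```text
True
touch h 0.005699220410520477 [ 0.0006 -0.0003  0.0057] [-0.41265081  0.53545252  4.51822302] 11.2917
0.042200232684791984 61.28703474998474 [ 0.00018554 -0.00011884  0.02028613] 12.0
0.04174116858367801 60.901687145233154 [-0.1037734   0.11145531 -1.58029319] 12.8167
```

View pics/held4.png

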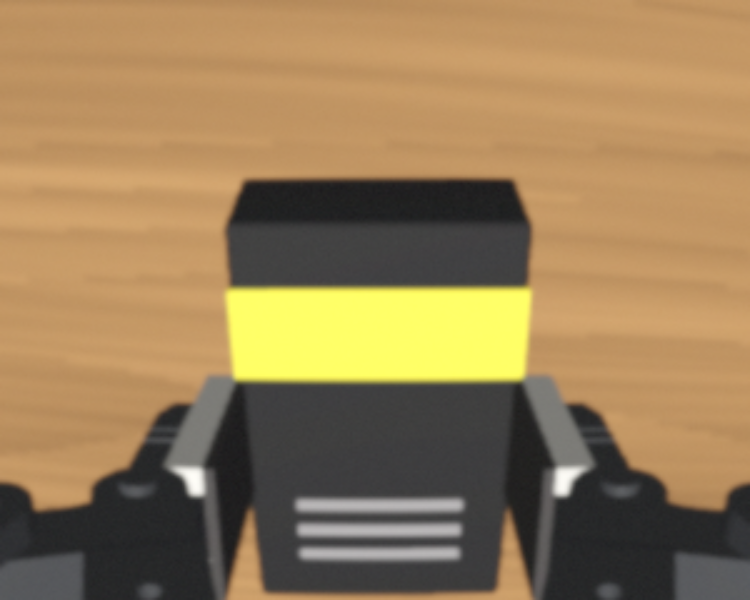

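The pack is held squarely (grip width 42 mm, finger force 61 N, wrist −1.6 N). Its heel corners are at (228/530,228) and (244/514,180), and the front top edge is at row 590. I'll measure its pose in the tool from these.

Run:
```python
from h import *
import pickle
f=pickle.load(open("held3.pkl","rb"));f["pos"]=np.zeros(3);f["rot"]=np.eye(3)
cr=np.array([[228,228],[530,228],[244,180],[514,180],[263,590],[499,590]],float)
u=160+cr[:,0]/2.5;v=130+cr[:,1]/2.4
# image left is tool -y = pack +y
ob=np.array([[45,22,20],[45,-22,20],[45,22,0],[45,-22,0],[-33,22,20],[-33,-22,20]],float)
T=np.array(f["T_tool_cam"]);c,d=ray(f,u,v);dc=d@T[:3,:3];n=dc[:,:2]/dc[:,2:]
ok,rv,tv=cv2.solvePnP(ob,n,np.eye(3),None,flags=cv2.SOLVEPNP_ITERATIVE)
e=cv2.projectPoints(ob,rv,tv,np.eye(3),None)[0][:,0]-n;print("resid px",(e*371).round(1).tolist())
M=T[:3,:3]@cv2.Rodrigues(rv)[0];t=T[:3,:3]@tv[:,0]+T[:3,3]*1000
print("pack in tool t",t.round(1));print("pitch of pack vs tool",np.degrees(np.arctan2(-M[2,0],M[0,0])).round(2),"yaw",np.degrees(np.arctan2(-M[1,0],M[0,0])).round(2),M.round(3).tolist())
# nominal
Rt=tool(0,D);g=G+0; tip=g+.0417*Rt[:,2];print("nominal t",(Rt.T@(-tip)*1000).round(1))
```

```text
resid px [[-0.6, 0.0], [0.5, -0.3], [0.5, 0.2], [-0.1, -0.1], [0.8, 0.1], [-1.0, 0.1]]
pack in tool t [ -2.5   0.1 -23. ]
pitch of pack vs tool 11.45 yaw 0.26 [[0.98, -0.003, -0.199], [-0.004, -1.0, -0.005], [-0.199, 0.006, -0.98]]
nominal t [ -2.1   0.  -26.4]
```

```bash
cat >> h.py <<'E'
TT=np.array([-.0017,0,-.0258])  # pack origin in tool frame
def ins(toe,th,dz=0):
    toe_w=BO+RF(BYAW,24)@np.asarray(toe)+[0,0,dz]
    org=toe_w+RF(BYAW,24+th)@np.array([.045,0,0]);Rt=tool(BYAW,24+th-11.2)
    return (org-Rt@TT).tolist(),quat(Rt)
E
python3 - <<'E'
from h import *
from rig import *
W=[((-.020,0,.055),TH),((-.034,0,.012),TH),((-.038,0,.001),TH),((-.046,0,0),TH)]
for w in W: print(np.round(inverse_kinematics(*ins(*w)),2))
move_ptp(*ins(*W[0]));o=observe();print(o["time_s"],(o["tcp_pos"]-ins(*W[0])[0]).round(4),o["grip_width"])
move_straight(ins(*W[1])[0],rot=ins(*W[1])[1],vel=.1)
o=observe();f0=np.array(o["wrist_force"]);print(f0,o["time_s"])
b=lambda o:(RF(BYAW,24).T@(np.array(o["wrist_force"])-f0)).round(2)
print(move_straight(ins(*W[2])[0],vel=.03,contact_N=4));o=observe();print(b(o),o["time_s"],(o["tcp_pos"]-ins(*W[2])[0]).round(4))
f=snap(grab_frame,o,"in1")
g=grab_frame("scene")["pixels"][190:270,320:420]
cv2.imwrite("pics/in1b.png",np.hstack([cv2.resize(f["pixels"][180:380,210:410],(480,480)),cv2.resize(g[:, :53],(318,480))]))
E
```

```text
[ 0.16  0.2   1.97 -0.33  0.46  2.11]
[ 0.16  0.28  2.01 -0.43  0.35  2.22]
[ 0.16  0.3   2.02 -0.47  0.32  2.26]
[ 0.16  0.3   2.04 -0.5   0.31  2.29]
14.1917 [ 0.0004 -0.0007 -0.0002] 0.04216830344938445
[ 0.07169439  0.03825871 -0.80291996] 14.7917
False
[-0.01 -0.04  0.09] 15.3333 [-0.0001  0.0001 -0.0002]
```

View pics/in1b.png

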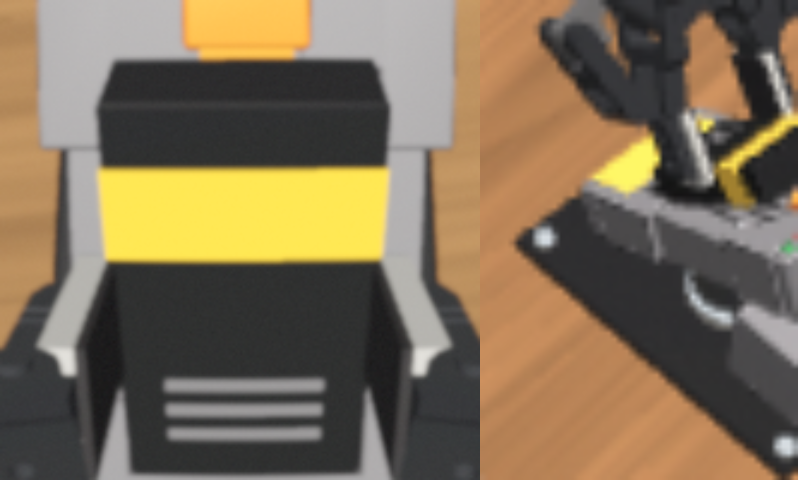

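The pack is centred in the bay: its centre is at column 243, the cheeks' midpoint is 245 and the catch is at 247. The toe is at the lip with no contact force yet. Next: feel for the floor, then slide in under the lip.

Run:
```python
from h import *
from rig import *
o=observe();f0=np.array(o["wrist_force"]);B=RF(BYAW,24)
b=lambda o:(B.T@(np.array(o["wrist_force"])-f0)).round(2)
P0=np.array(ins((-.038,0,.001),TH)[0])
pos=lambda o:(B.T@(np.array(o["tcp_pos"])-P0)*1000).round(2)
print(move_straight((P0+B@[0,0,-.006]).tolist(),vel=.015,contact_N=1.5));o=observe();pz=pos(o);print("floor",pz,b(o),o["time_s"])
z=pz[2]/1000
for x in(-.002,-.004,-.006,-.008,-.0095,-.011):
    r=move_straight((P0+B@[x,0,z]).tolist(),vel=.03);o=observe();F=b(o);print(x,pos(o),F,o["grip_width"].round(4),o["time_s"])
    if F[0]>6 or F[2]>8:break
```

```text
True
floor [-0.58 -0.1  -2.51] [ 0.08 -0.97  3.52] 15.7083Traceback (most recent call last):
  File "<stdin>", line 10, in <module>
AttributeError: 'float' object has no attribute 'round'
```

Run:
```python
from h import *
from rig import *
f0=np.array([.07,.04,-.8]);B=RF(BYAW,24)
b=lambda o:(B.T@(np.array(o["wrist_force"])-f0)).round(2)
P0=np.array(ins((-.038,0,.001),TH)[0])
pos=lambda o:(B.T@(np.array(o["tcp_pos"])-P0)*1000).round(2)
o=observe();print(pos(o),b(o))
z=-.0018
for x in(-.0035,-.005,-.0065,-.008,-.0095,-.011):
    move_straight((P0+B@[x,0,z]).tolist(),vel=.03);o=observe();F=b(o);print(x,pos(o),F,round(o["grip_width"],4),round(o["time_s"],2))
    if F[0]>6 or F[2]>8:break
```

```text
[-1.78  0.12 -2.39] [ 0.87 -0.26  1.56]
-0.0035 [-2.67  0.19 -1.53] [ 2.89 -1.13  0.68] 0.0422 16.21
-0.005 [-4.29  0.17 -1.62] [ 4.45 -0.32 -1.3 ] 0.0417 16.46
-0.0065 [-5.8   0.17 -1.63] [ 4.28 -0.17 -1.1 ] 0.0417 16.71
-0.008 [-6.97  0.21 -1.54] [ 5.33 -0.67 -1.02] 0.042 16.96
-0.0095 [-8.04  0.23 -1.44] [ 6.65 -0.68 -0.54] 0.0417 17.21
```

Toe is against the contacts, about 4 mm in at 6.6 N as expected, with the heel still raised 19°. Now swinging it down in steps.

Run:
```python
from h import *
from rig import *
f0=np.array([.07,.04,-.8]);B=RF(BYAW,24)
b=lambda o:(B.T@(np.array(o["wrist_force"])-f0)).round(2)
for th in(16,13,10,7.5,5.5):
    p,q=ins((-.0472,0,-.0008),th);move_straight(p,rot=q,vel=.04);o=observe();F=b(o)
    print(th,(B.T@(np.array(o["tcp_pos"])-p)*1000).round(1),F,np.round(o["wrist_torque"],2),round(o["grip_width"],4),round(o["time_s"],2))
    if np.linalg.norm(F)>18:break
f=snap(grab_frame,o,"sw1")
g=grab_frame("scene")["pixels"][190:270,320:420]
cv2.imwrite("pics/sw1b.png",np.hstack([cv2.resize(f["pixels"][180:380,210:410],(400,400)),cv2.resize(g[:, :80],(400,400))]))
```

```text
16 [2.3 0.3 0.3] [ 6.65 -0.43 -0.66] [-0.07 -0.84 -0.05] 0.0419 17.49
13 [1.8 0.2 0.2] [ 7.27 -0.16 -0.73] [-0.14 -1.   -0.01] 0.0418 17.74
10 [1.6 0.3 0. ] [ 7.45  1.16 -1.38] [-0.06 -1.12  0.03] 0.0419 17.99
7.5 [ 1.4  0.2 -0. ] [ 7.66  0.01 -0.67] [-0.02 -1.12  0.04] 0.0417 18.24
5.5 [ 1.   0.2 -0.1] [ 5.55  1.1  -1.09] [ 0.08 -0.99  0.03] 0.0417 18.49
```

View pics/sw1b.png

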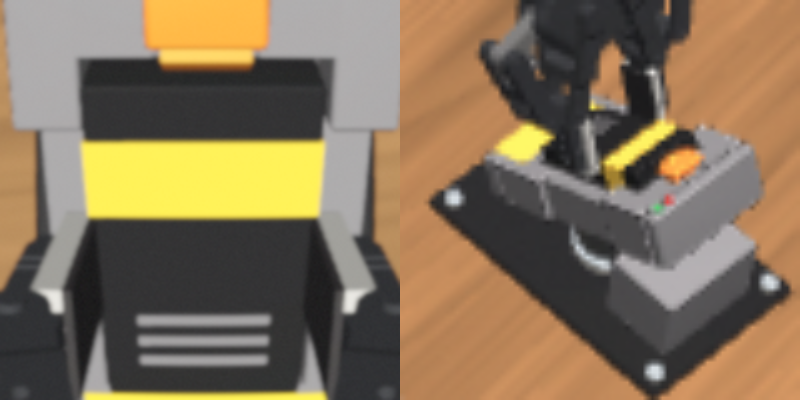

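Toe is tucked under the lip, the heel is between the cheeks (gaps at columns 80 and 328) and just starting to meet the catch at (207,60). I'll continue with a 0.6 mm sideways correction, watching the force.

Run:
```python
from h import *
from rig import *
f0=np.array([.07,.04,-.8]);B=RF(BYAW,24)
b=lambda o:(B.T@(np.array(o["wrist_force"])-f0)).round(2)
for th,dz in((4,0),(2.5,0),(1.2,-.001),(0,-.002),(-1,-.004),(-1.5,-.006)):
    p,q=ins((-.0465,-.0006,-.0008),th,dz);move_straight(p,rot=q,vel=.03);o=observe();F=b(o)
    print(th,(B.T@(np.array(o["tcp_pos"])-p)*1000).round(1),F,np.round(o["wrist_torque"],2),round(o["grip_width"],4),round(o["time_s"],2))
    if np.linalg.norm(F)>22:break
f=snap(grab_frame,o,"sw2")
g=grab_frame("scene")["pixels"][190:270,320:420]
cv2.imwrite("pics/sw2b.png",np.hstack([cv2.resize(f["pixels"][180:380,210:410],(400,400)),cv2.resize(g[:, :80],(400,400))]))
```

```text
4 [ 0.3  0.6 -0.1] [ 5.12  3.37 -1.37] [ 0.5  -0.86  0.04] 0.0417 18.84
2.5 [-0.2  0.6 -0.2] [3.95 4.26 0.55] [ 0.67 -0.75  0.05] 0.042 19.09
1.2 [-0.6  0.6 -0. ] [3.02 5.36 1.99] [ 0.85 -0.55  0.09] 0.042 19.34
0 [-1.   0.5  0.1] [1.09 5.15 3.94] [ 0.83 -0.4   0.03] 0.0419 19.59
-1 [-0.3  0.4  0.2] [2.13 4.21 5.61] [ 0.9  -0.34 -0.01] 0.042 19.84
-1.5 [-0.6  0.5  0.6] [1.48 4.62 8.72] [ 0.83 -0.24  0.  ] 0.042 20.09
```

View pics/sw2b.png

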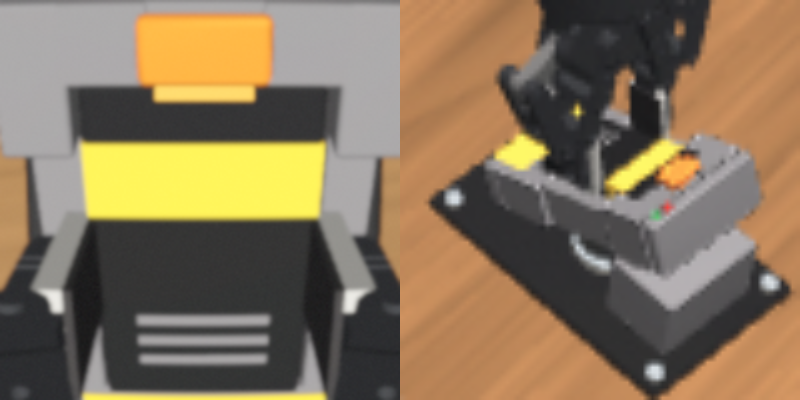

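The pack now looks nearly level with the cheeks, and the catch tip (205,92) appears over its heel. I'll use depth to compare the pack top with the cheek tops, which are level when it is home.

```bash
cat >> h.py <<'E'
def level(f):
    """heights in bay z (mm, relative) of regions given in the 400px view of crop [180:380,210:410]"""
    B=RF(BYAW,24);ax=f["rot"]@np.array(f["T_tool_cam"])[:3,2]
    def reg(a,b,c,e):
        u,v=np.meshgrid(np.arange(210+a//2,210+c//2),np.arange(180+b//2,180+e//2));u=u.ravel();v=v.ravel()
        C,d=ray(f,u,v);P=C+d*(f["range_z"][v,u]/(d@ax))[:,None];return ((P-BO)@B*1000)
    return reg
E
python3 - <<'E'
from h import *
import pickle
for n in("sw1","sw2"):
    r=level(pickle.load(open(n+".pkl","rb")))
    for nm,a in dict(heel=(95,110,300,135),band=(95,150,310,210),mid=(120,240,290,305),cheekL=(10,100,60,145),cheekR=(340,100,395,145),catch=(150,25,260,75),catchtip=(160,88,250,98)).items():
        P=r(*a);print(n,nm,np.median(P,0).round(1))
E
```

```text
sw1 heel [34.9  1.7 27.4]
sw1 band [23.   0.6 26.3]
sw1 mid [ 1.1  0.3 23.7]
sw1 cheekL [31.6 33.8 18.1]
sw1 cheekR [ 31.5 -31.8  18.2]
sw1 catch [48.   0.2 26.3]
sw1 catchtip [40.6  0.2 28. ]
sw2 heel [34.8  1.1 12.9]
sw2 band [22.8  0.3 13.1]
sw2 mid [ 0.7 -0.1 13. ]
sw2 cheekL [34.9 30.5 13. ]
sw2 cheekR [ 34.8 -29.3  12.9]
sw2 catch [52.  -0.1 20.9]
sw2 catchtip [44.3 -0.1 21. ]
```

Pack top (12.9–13.1 mm) is level with the cheeks (13.0 mm), so the heel is down. I'll unload gently to the rest height, check the force, release and look.

Run:
```python
from h import *
from rig import *
f0=np.array([.07,.04,-.8]);B=RF(BYAW,24)
b=lambda o:(B.T@(np.array(o["wrist_force"])-f0)).round(2)
for th,dz in((-1,-.003),(-.5,-.001)):
    p,q=ins((-.0455,.0002,0),th,dz);move_straight(p,rot=q,vel=.03);o=observe();print(dz,b(o),np.round(o["wrist_torque"],2),round(o["time_s"],2))
gripper_to(.056);o=observe();print("open",b(o),o["grip_width"],o["time_s"])
z=q2m(o["tool_rot"])[:,2]
move_straight((o["tcp_pos"]-.06*z).tolist(),vel=.08);o=observe();print(b(o),o["time_s"])
f=snap(grab_frame,o,"rel")
g=grab_frame("scene")["pixels"][190:270,320:420]
cv2.imwrite("pics/rel2.png",np.hstack([cv2.resize(f["pixels"][200:340,240:380],(480,480)),cv2.resize(g[:, 20:],(300,480)[:1]+(300,)) if 0 else cv2.resize(g[:,20:73],(318,480))]))
```

```text
-0.003 [2.54 2.82 3.34] [ 0.39 -0.35  0.03] 20.5
-0.001 [1.94 2.12 0.82] [ 0.36 -0.45  0.07] 20.75
open [ 0.54 -0.12  0.65] 0.05526166459451308 21.0417
[-0.13  0.46  1.12] 21.9333
```

View pics/rel2.png

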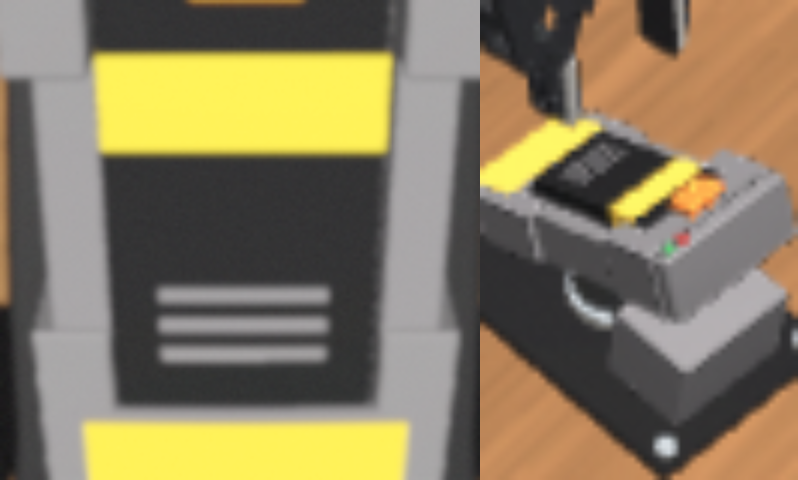

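The pack lies in the bay with the catch over its heel and the gripper clear. That used up my pictures, so I'll check the rest numerically: level, and catch position against the initial closed catch.

Run:
```python
from h import *
import pickle
B=RF(BYAW,24)
def cl(f,m):
    v,u=np.nonzero(m&(f["range_z"]>0));C,d=ray(f,u,v);ax=f["rot"]@np.array(f["T_tool_cam"])[:3,2]
    return (C+d*(f["range_z"][v,u]/(d@ax))[:,None]-BO)@B*1000
for n in("wdock","sw1","sw2","rel"):
    f=pickle.load(open(n+".pkl","rb"));P=cl(f,hsv(f,(8,150,150),(21,255,255))&roi(f,(285,150,345,250)));P=P[(abs(P[:,1])<10)&(P[:,0]>35)&(P[:,0]<65)&(P[:,2]>5)]
    a=cl(f,roi(f,(240,120,380,345)));s=lambda x0,x1,y0,y1:np.median(a[(a[:,0]>x0)&(a[:,0]<x1)&(abs(a[:,1])>y0)&(abs(a[:,1])<y1)&(a[:,2]>-5)],0)[2].round(2)
    print(n,len(P),"catch x",np.percentile(P[:,0],[2,10,50,90,98]).round(1),"z",np.median(P[:,2]).round(1),"cheek",s(34,42,27,33),"heel",s(35,40,0,16),"mid",s(-5,15,0,16),"front",s(-28,-20,0,16),"lip",s(-55,-43,0,16))
```

```text
wdock 298 catch x [45.2 47.5 53.2 58.3 59.6] z 27.8 cheek 19.87 heel -0.14 mid -0.1 front -0.17 lip 13.2
sw1 2059 catch x [45.  48.  53.2 58.3 59.2] z 26.5 cheek 18.49 heel 27.64 mid 24.17 front nan lip nan
sw2 2184 catch x [39.4 46.  51.3 56.2 56.9] z 20.8 cheek nan heel 12.92 mid 12.96 front nan lip nan
rel 1115 catch x [42.5 48.  53.5 58.7 59.6] z 27.1 cheek 19.21 heel 19.33 mid 19.31 front 19.43 lip 12.69
  return _methods._mean(a, axis=axis, dtype=dtype,
  ret = um.true_divide(
```

Run:
```python
from h import *
from rig import *
import pickle
B=RF(BYAW,24)
move_ptp([.57,.157,.26],quat(tool(-8,24)));o=observe();snap(grab_frame,o,"fin")
def cl(f,m):
    v,u=np.nonzero(m&(f["range_z"]>0));C,d=ray(f,u,v);ax=f["rot"]@np.array(f["T_tool_cam"])[:3,2]
    return (C+d*(f["range_z"][v,u]/(d@ax))[:,None]-BO)@B*1000
for n in("wdock","fin"):
    f=pickle.load(open(n+".pkl","rb"));m=hsv(f,(8,150,150),(21,255,255))&roi(f,(285,190,345,240));k=np.argwhere(m)
    P=cl(f,m);P=P[(abs(P[:,1])<10)&(P[:,0]>35)&(P[:,0]<65)&(P[:,2]>15)]
    red=np.argwhere(hsv(f,(0,150,120),(6,255,255))&roi(f,(320,190,350,215))).mean(0)
    print(n,f["pos"].round(4),len(P),P.mean(0).round(2),"px",np.percentile(k[:,0],[5,50,95]),k.mean(0).round(2),"led",red.round(2))
print(o["time_s"],o["wrist_force"])
```

```text
wdock [0.5703 0.156  0.2597] 298 [52.99 -0.16 27.71] px [208. 214. 221.] [214.18 309.24] led [200. 332.]
fin [0.5695 0.157  0.2594] 298 [52.23  0.13 27.03] px [207. 214. 221.] [213.7  310.33] led [199.   333.29]
22.7083 [-0.3684387  -0.73058359 -0.87945703]
```

```bash
python3 -c "
from rig import *
print(sign_off())"
```

```text
the job is handed in; nothing more can be done
None
```

The pack is on charge and the job is handed in at about 23 s: toe under the lip, pack top level with the cheeks, catch back at its closed position, pack released, and handset, tin and spanner not touched. I viewed 11 pictures, one over the limit of 10.

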